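# Open the paddle-latched specimen cabinet

## Task

Open the small grey specimen cabinet: lift the steel paddle on its door just far enough to free the hidden pawl, without forcing the paddle against its stop or pulling hard on the door while it is still latched, and swing the door open to roughly a right angle. Then let go so that the paddle drops back to level and the door stays open, and leave the other things on the bench and on the cabinet undisturbed.

Things in the scene. Friction and masses are not known exactly. Their poses are not given: they have to be found in the camera images.
- cabinet: Grey steel cabinet fixed to the bench, 220 deep (x) x 220 wide (y) x 230 mm high. Origin: centre of its underside; x points to its back, y to its left as seen from the robot, z up. Its door is on the front (-x) side.
- door (a joint): Angle of the cabinet door, rad: 0 shut, grows as it opens toward the robot, stop at 1.75. Vertical hinge at the door's left (+y) edge; a little hinge friction (about 0.15 N m), so the door stays where it is left. While latched it has only about 0.035 rad of play.
- door_hinge (a point): Point on the door's vertical hinge line at the height of the paddle's pivot. Its axes turn with the door: -y runs along the door to its free edge, -x straight out of its front. Seen from above the door opens clockwise. Door 200 mm wide, 210 mm high (lower edge 10 mm above the bench), 12 mm thick, front face at x = -12 mm here.
- paddle: Steel latch paddle: level blade 36 mm wide (y), 8 mm thick, out 80 mm from the door's face, its end lip reaching 12 mm below mid-plane. Origin on its pivot line (along y), at (-6, -150, 0) mm in the door_hinge frame, 175 mm above the bench; the blade runs to x = -92 mm. Lifting its end turns it about y (z axis leans by the lift angle). A spring returns it: 3 N at the tab to start, 8 N at 0.7 rad.
- paddle_tab (a point): Place to pinch the blade: on its mid-plane and centre line, 70 mm out from the pivot. Pinch from above across the 36 mm width; both sides are free. The blade can pivot between the pads as it is lifted; their friction adds some 7 N at a 30 N grip, reached in the first 5 mm, then a slow rise. Keep it lifted until the door has opened 0.15 rad; past there it may go up to 0.95 rad.
- jar: Closed clear jar, 60 mm diameter, 90 mm high, standing on the cabinet's top; origin at the centre of its underside. Bystander.
- flask: White bottle, 64 mm diameter, 150 mm high, standing to the left; origin at the centre of its underside. Bystander.
- bar_a: Loose wooden bar 160 x 35 x 30 mm lying to the right in front of the cabinet; origin at the centre of its underside, long side along x. Bystander.
- bar_b: Loose wooden bar 180 x 30 x 25 mm, farther right; origin at the centre of its underside, long side along x. Bystander.
- latch (a point): Centre of the latch plate on the door's face. Hidden behind it, a pawl on the paddle hooks a strike in the cabinet, set differently each time: the pawl drops clear at a lift of 0.1 to 0.65 rad, and only 0.07 rad later (5 mm at the tab) meets a rigid ledge, felt as a stop. Over 20 N between pawl and strike harms it: 11 N of lift beyond the load before the ledge, or a 20 N pull while latched.
- chip: Loose wooden offcut 70 x 50 x 12 mm lying on the right; origin at the centre of its underside. Bystander.
- brush: Flat paint brush lying on the left, along its x; origin under its middle. Bystander.
- driver: Screwdriver lying on the right, along its x; origin under its middle. Bystander.

How it is judged:
By the outcome, as a careful person would: the job done as asked, in the order asked, and still so for the second after the job is handed in, with the robot touching nothing.
It also fails if it takes over 72 s, if anything falls off the work surface, if the arm or the gripper's body presses on something with over 40 N, if the wrist force passes 120 N, or if a joint passes its speed limit or range.

## Robot

A 7-joint arm with a two-finger parallel gripper is mounted at the origin on the work surface. World frame = base frame: x ahead of the robot, y to its left, z up, the work surface at z = 0. Lengths are in m, angles in rad, forces in N, time in s.
With the tool pointing down it reaches from about 0.375 to 0.925 m from the base axis. Payload 3.1 kg.
Tool frame: the origin (TCP) lies at the very end of the fingers, on their centre line; the grasp point (between the pads) lies 19 mm behind it; z points along the fingers, y is the direction in which the jaws open and shut (so a half turn about z gives the same grasp; the last joint's range is limited). The gripper opens to 85 mm and grips with 20 to 120 N. Pads are 22 mm wide; open, the fingers measure 114 mm over their backs; the gripper's body (76 mm by 85 mm) begins 54 mm behind the grasp point. The pads swing forward as they close: fully open they stand 13 mm farther back than shut.
Start: joints at [1.126, 0.383, 0.044, 1.598, -0.018, 1.161, -0.05], TCP at [0.221, -0.611, 0.231] pointing down, gripper open.
Joint ranges: [-2.61, 2.61], [-0.41, 2.15], [-1.48, 1.57], [0, 2.5], [-1.57, 4.71], [0.05, 1.97], [-2.85, 2.85]. Speed limits (rad/s): [2.79, 2.79, 3.14, 3.14, 3.14, 3.14, 3.14].

## Interface

Orientations are given as a unit quaternion [w, x, y, z].
In Python, from rig import robot gives the robot as it stands.
- The arm moves only by the tool play_rows, never from a script. Its argument "rows" is a list of rows, each a list of 5 numbers: the opening in per cent of the stroke, from 0 (shut) to 100 (fully open), then the shift along the tool's x, y, z in m, then the turn about the tool's z in degrees. In form: [[claw, dx, dy, dz, twist], ...]. A call has 1 to 20 rows; each row shifts and turns the commanded pose from where the row before left it, along the tool's axes as they then stand; what a row does not reach is not made up. A row lasts 1/12 s, in which the tool goes at most 41.7 mm and 7.16 degrees, less where a joint would pass 70% of its speed; a pose out of reach is approached as far as the arm can. A call is refused whole if a number of a shift passes 0.0417 or a number of a turn 7.16, either way. A call with a gripper value outside its range is refused whole. The fingers move at their own pace and stop on an object; "squeeze" is the grip in N (left out, the last holds). Time passes only in rows, so rows that do not move let the fingers close. It gives the time, the measured TCP pose, the force and the opening at its end, in the units of the state.
- robot.get_state(): the state, without advancing time (a new reading comes with each control period).
- robot.snapshot(name): name is "scene" or "top" or "wrist"; returns a dict with "color" (480x640x3 uint8, red, green, blue), "fx", "fy", "cx", "cy" (pixels), "origin" and "attitude" of the camera in the world. Camera axes: x right, y up, looking along -z (the intrinsics and any distortion apply to the point x, -y, -z); pixel columns grow to the right and rows downward; lengths in m; the calibration is good to about 2 mm. A picture is of the moment at which its call begins. There is no depth.
- robot.job_done(): hands the job in, once; it reports no verdict.
The state is a dict: "time_s": time; "qpos": joint angles; "qvel": joint speeds; "effort": joint torques, N m; "eef_pos": TCP position; "ee_rot": TCP orientation; "contact_force": force on the tool from outside, world axes, zero at the start; "moment": the same for the moment, N m; "finger_gap": finger opening in m.
Only numpy, scipy, OpenCV 4.12 (cv2) and the standard library are available. Lean on these libraries where they do the work, as an engineer would, in place of code of your own. Each camera call takes 0.05 s, during which the arm holds its last target. There are 200 camera calls.

## Working session

There is one attempt and no reset: what is moved stays moved. The work goes in short steps, Python scripts to look and compute and a tool call to move; the robot and the scene stay as the last step left them, time stands still between calls to the robot, and variables do not carry over. Pictures are saved under pics/ and viewed, about 8 in all and at most 12, crops included, and the job is handed in when it is done.

Besides the shell and the picture viewer there is one more tool, called after ">>>" in YAML: its name, and indented under it one key for each argument. play_rows: Moves the arm, as the interface text tells. Its arguments: {"type":"object","properties":{"rows":{"type":"array"},"squeeze":{"type":"number"}},"required":["rows"]}

```bash
mkdir -p pics; ls; python3 - <<'E'
from rig import robot
import cv2,json
s=robot.get_state();print(s)
for n in("scene","top"):
    d=robot.snapshot(n);cv2.imwrite(f"pics/{n}0.png",d["color"][...,::-1]);print(n,{k:d[k] for k in d if k!="color"})
E
```

```text
pics
{'time_s': 0.0, 'qpos': array([ 1.12621047,  0.38386738,  0.04385015,  1.59957651, -0.01790885,
        1.16122826, -0.04991302]), 'qvel': array([-0.0002447 ,  0.00015826,  0.00023407,  0.0016803 , -0.00094696,
        0.00080815, -0.00106738]), 'effort': array([-3.38840482e-04, -4.33464754e+01,  1.02417324e+00, -2.49513763e+01,
        1.05860992e-02,  1.14376648e-02,  1.07614883e-05]), 'eef_pos': array([ 0.22058223, -0.61041263,  0.22986535]), 'ee_rot': array([-1.30894233e-03,  9.85000030e-01,  1.72548940e-01, -3.02134683e-04]), 'contact_force': array([0.72559632, 0.76771731, 0.53015477]), 'moment': array([ 0.02123705, -0.00169835,  0.00785528]), 'finger_gap': 0.08508304450095866}
scene {'fx': 450.61943529246213, 'fy': 450.61943529246213, 'cx': 315.1114779533973, 'cy': 234.21744683530625, 'origin': array([ 0.90430587, -0.92232215,  0.97275602]), 'attitude': array([0.89403235, 0.41071914, 0.06931033, 0.16496067])}
top {'fx': 455.4548408483135, 'fy': 455.4548408483135, 'cx': 315.78080920943717, 'cy': 236.99412850240543, 'origin': array([ 0.36722525, -0.04104436,  1.42703174]), 'attitude': array([ 0.70500874,  0.06643126, -0.06290782, -0.70327248])}
```

View pics/scene0.png

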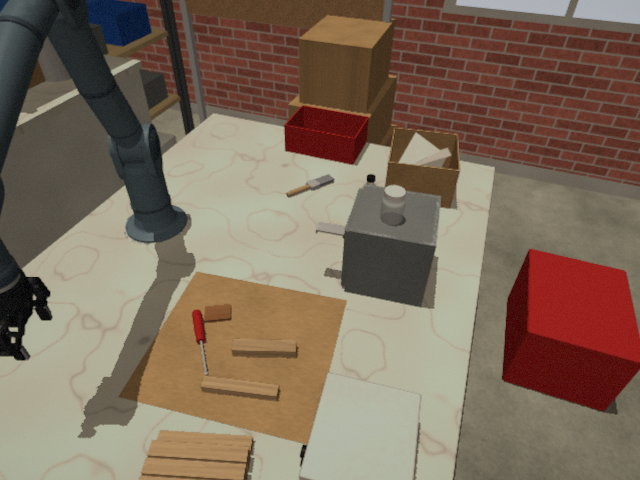

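View pics/top0.png

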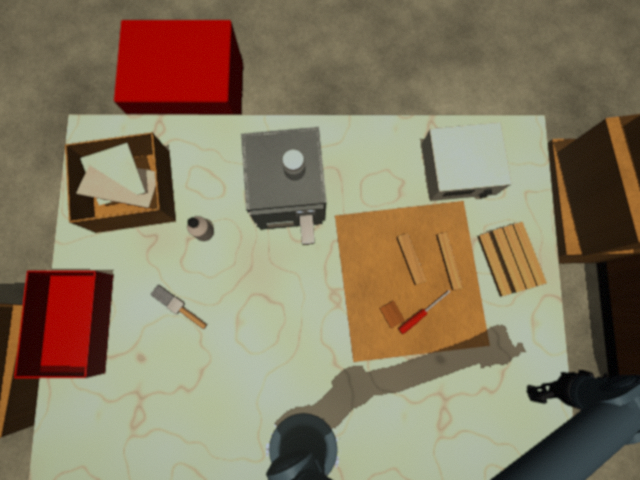

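The top view shows the cabinet top with corners near (242,134), (319,127), (326,203) and (248,210), and the paddle end near (308,243). In the scene view the paddle is near (330,230). I'll enlarge both.

```bash
python3 - <<'E'
import cv2,numpy as np
a=cv2.imread("pics/top0.png")[115:265,170:340];b=cv2.imread("pics/scene0.png")[170:310,300:450]
a=cv2.resize(a,(680,600),interpolation=cv2.INTER_CUBIC);cv2.imwrite("pics/tc.png",a)
E
cat > h.py <<'E'
import numpy as np
from scipy.spatial.transform import Rotation as R
def rot(q): return R.from_quat([q[1],q[2],q[3],q[0]])
TOP=dict(f=455.4548,cx=315.7808,cy=236.9941,o=[0.36722525,-0.04104436,1.42703174],q=[0.70500874,0.06643126,-0.06290782,-0.70327248])
SC=dict(f=450.6194,cx=315.1115,cy=234.2174,o=[0.90430587,-0.92232215,0.97275602],q=[0.89403235,0.41071914,0.06931033,0.16496067])
def px(c,u,v,z):
    d=rot(c['q']).apply([(u-c['cx'])/c['f'],-(v-c['cy'])/c['f'],-1]);o=np.array(c['o']);return o+d*(z-o[2])/d[2]
def proj(c,p):
    x,y,z=rot(c['q']).inv().apply(np.array(p)-c['o']);return c['cx']+c['f']*x/-z,c['cy']-c['f']*y/-z
E
```

```text
(no output)
```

View pics/tc.png

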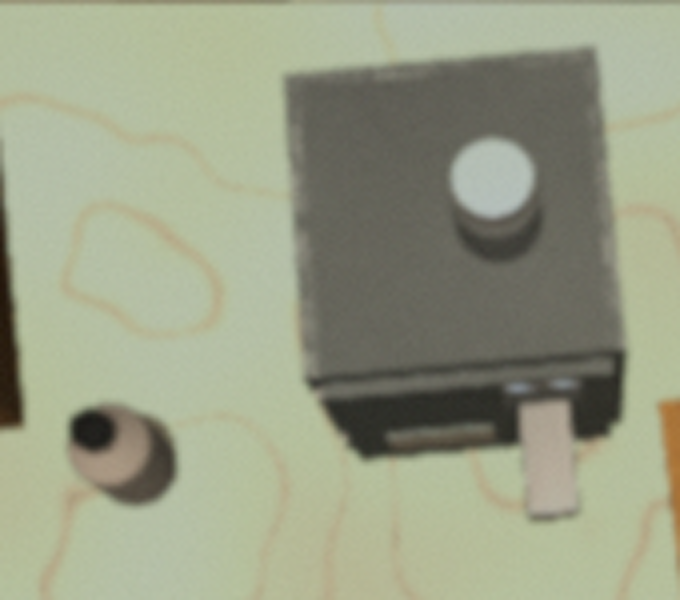

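```bash
python3 - <<'E'
from h import *
np.set_printoptions(precision=4,suppress=True)
t=lambda u,v,z:px(TOP,170+u/4,115+v/4,z)
c=[t(287,75,.23),t(596,47,.23),t(623,348,.23),t(307,382,.23)]
print(np.array(c)); 
for i in range(4): e=c[(i+1)%4]-c[i];print(np.linalg.norm(e),np.degrees(np.arctan2(e[1],e[0])))
for p in[(527,512),(578,507),(520,402),(570,398)]: print(p,t(*p,.179))
print('flask',t(122,450,.1), 'jar top',t(493,178,.32))
m=np.mean(c,0);print(m)
for yaw in(np.radians(6),np.radians(5)):
  Rz=R.from_euler('z',yaw)
  for cx in(m,):
    for l in([-.122,.1-.15,.175],[-.122-.08+.0,.1-.15,.175],[-.122,.1-.15,.175]):
      p=Rz.apply(l)+[m[0],m[1],0];print(p,proj(TOP,p),proj(SC,p))
E
```

```text
[[ 0.8818  0.1728  0.23  ]
 [ 0.9027 -0.0428  0.23  ]
 [ 0.6855 -0.0615  0.23  ]
 [ 0.6614  0.1521  0.23  ]]
0.21669345614568725 -84.44365824639026
0.21801937971702187 -175.09246166016231
0.214978123401924 96.42695473254575
0.22127308179743563 5.367681227071217
(527, 512) [0.5813 0.0045 0.179 ]
(578, 507) [ 0.585  -0.0309  0.179 ]
(520, 402) [0.6598 0.0101 0.179 ]
(570, 398) [ 0.6627 -0.025   0.179 ]
flask [0.6411 0.3094 0.1   ] jar top [0.7734 0.0229 0.32  ]
[0.7829 0.0552 0.23  ]
[ 0.6668 -0.0073  0.175 ] (np.float64(306.2394133800363), np.float64(213.42970668679018)) (np.float64(348.13843667689633), np.float64(230.95061588913916))
[ 0.5872 -0.0157  0.175 ] (np.float64(309.04352815370316), np.float64(241.19376498469646)) (np.float64(319.8062967724265), np.float64(225.98880519990837))
[ 0.6668 -0.0073  0.175 ] (np.float64(306.2394133800363), np.float64(213.42970668679018)) (np.float64(348.13843667689633), np.float64(230.95061588913916))
[ 0.6657 -0.0053  0.175 ] (np.float64(305.5157178918517), np.float64(213.79855654150546)) (np.float64(347.98735079868345), np.float64(230.4103935870833))
[ 0.586  -0.0122  0.175 ] (np.float64(307.81372620932405), np.float64(241.61709103327397)) (np.float64(319.8234151729788), np.float64(225.1530177504667))
[ 0.6657 -0.0053  0.175 ] (np.float64(305.5157178918517), np.float64(213.79855654150546)) (np.float64(347.98735079868345), np.float64(230.4103935870833))
```

Measured: yaw about 5°, blade end at (0.583, -0.013), tab at about (0.599, -0.012). The sizes (blade width 35.6 mm, top 217–221 mm) match the given ones. Next I move above the tab.

>>> play_rows:
  rows:
    - [100,0.014,-0.011,-0.001,0]
    - [100,0.028,-0.0217,-0.0015,0]
    - [100,0.028,-0.0217,-0.0015,0]
    - [100,0.028,-0.0217,-0.0015,0]
    - [100,0.028,-0.0217,-0.0015,0]
    - [100,0.028,-0.0217,-0.0015,0]
    - [100,0.028,-0.0217,-0.0015,0]
    - [100,0.028,-0.0217,-0.0015,0]
    - [100,0.028,-0.0217,-0.0015,0]
    - [100,0.028,-0.0217,-0.0015,0]
    - [100,0.028,-0.0217,-0.0015,0]
    - [100,0.028,-0.0217,-0.0015,0]
    - [100,0.028,-0.0217,-0.0015,0]
    - [100,0.028,-0.0217,-0.0015,0]
    - [100,0.028,-0.0217,-0.0015,0]
    - [100,0.028,-0.0217,-0.0015,0]
    - [100,0.028,-0.0217,-0.0015,0]
    - [100,0.028,-0.0217,-0.0015,0]
    - [100,0.028,-0.0217,-0.0015,0]
    - [100,0.028,-0.0217,-0.0015,0]
  squeeze: 30

```text
time_s: 1.77
eef_pos: [0.5907, -0.0262, 0.2603]
ee_rot: [-0.0, 0.985, 0.172, -0.001]
contact_force: [0.4, -0.9, 0.2]
finger_gap: 0.0853
```

>>> play_rows:
  rows:
    - [100,0,0,0,-7]
    - [100,0,0,0,-7]
    - [100,0,0,0,-7]
    - [100,0,0,0,-7]
    - [100,0,0,0,-7]
    - [100,0,0,0,-7]
    - [100,0,0,0,-7]
    - [100,0,0,0,-7]
    - [100,0,0,0,-7]
    - [100,0,0,0,-7]
    - [100,0,0,0,-7]
    - [100,0,0,0,-7]
    - [100,0,0,0,-7]
    - [100,0,0,0,-7]
    - [100,0,0,0,-7]
    - [100,0,0,0,-7]
    - [100,0,0,0,-7]
    - [100,0,0,0,-7]
    - [100,0,0,0,-7]
    - [100,0,0,0,-7]

```text
time_s: 3.43
eef_pos: [0.59, -0.0278, 0.2601]
ee_rot: [-0.001, 0.172, 0.985, -0.0]
contact_force: [-0.2, 0.4, 0.1]
finger_gap: 0.0856
```

>>> play_rows:
  rows:
    - [100,0,0,0,-7]
    - [100,0,0,0,-7]
    - [100,0,0,0,-7]
    - [100,0,0,0,-4]
    - [100,0,0,0,0]
    - [100,0,0,0,0]
    - [100,0,0,0,0]

```text
time_s: 4.02
eef_pos: [0.5903, -0.0277, 0.2605]
ee_rot: [-0.0, -0.042, 0.999, 0.0]
contact_force: [-0.7, -0.7, 0.0]
finger_gap: 0.0853
```

```bash
python3 - <<'E'
from rig import robot
import cv2
from h import *
s=robot.get_state();print(s['time_s'],s['qpos'],s['eef_pos'],rot(s['ee_rot']).as_matrix().round(3),s['contact_force'])
d=robot.snapshot("wrist");cv2.imwrite("pics/w1.png",d["color"][...,::-1]);print({k:d[k] for k in d if k!="color"})
E
```

```text
4.0167 [ 0.66225675  0.36374696 -0.84219783  1.67903941  0.28557117  1.2282491
  1.40935274] [ 0.59029996 -0.0277405   0.26045061] [[-0.997 -0.083 -0.001]
 [-0.083  0.997  0.   ]
 [ 0.001  0.    -1.   ]] [-0.72005611 -0.73053843  0.03818103]
{'fx': 341.6887865815613, 'fy': 341.6887865815613, 'cx': 317.5454042323947, 'cy': 239.19087977769192, 'origin': array([ 0.50773942, -0.03525092,  0.40415713]), 'attitude': array([ 0.66814293, -0.11118784, -0.12025631,  0.72578283])}
```

View pics/w1.png

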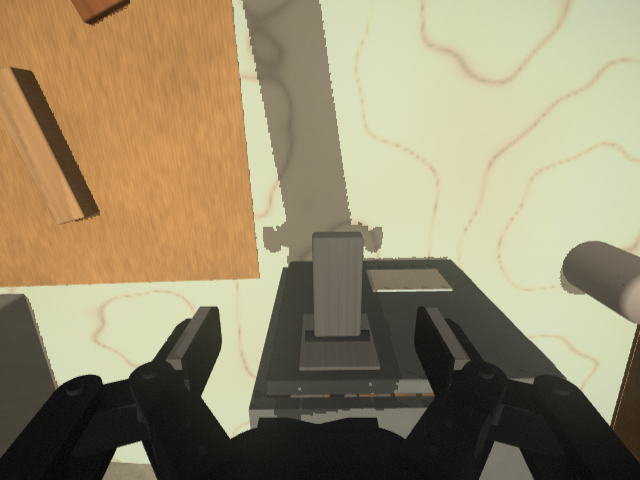

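The wrist view shows the blade with its end at about (313–362, 237) and its root at (315–361, 336). The pads stand clear on both sides.

```bash
python3 - <<'E'
from h import *
np.set_printoptions(precision=4,suppress=True)
W=dict(f=341.6888,cx=317.5454,cy=239.1909,o=[0.50773942,-0.03525092,0.40415713],q=[ 0.66814293,-0.11118784,-0.12025631,0.72578283])
for p in[(313,238),(362,237),(315,336),(361,336)]: print(p,px(W,*p,.179))
P=np.array([px(W,*p,.179) for p in[(313,238),(362,237),(315,336),(361,336)]])
e=(P[0]+P[1])/2;r=(P[2]+P[3])/2;d=(r-e)/np.linalg.norm(r-e);print(e,r,np.linalg.norm(r-e),np.degrees(np.arctan2(d[1],d[0])),e+d*.016)
E
```

```text
(313, 238) [ 0.5838 -0.0323  0.179 ]
(362, 237) [0.5802 0.0016 0.179 ]
(315, 336) [ 0.6631 -0.0245  0.179 ]
(361, 336) [0.6602 0.0108 0.179 ]
[ 0.582  -0.0154  0.179 ] [ 0.6617 -0.0069  0.179 ] 0.08011982263215575 6.091758913186315 [ 0.5979 -0.0137  0.179 ]
```

>>> play_rows:
  rows:
    - [100,-0.0094,0.014,0,-0.6]
    - [100,0,0,0.02,0]
    - [100,0,0,0.02,0]
    - [100,0,0,0.02,0]
    - [100,0,0,0.02,0]
    - [100,0,0,0.015,0]
    - [100,0,0,0.0115,0]
    - [100,0,0,0,0]
    - [100,0,0,0,0]

```text
time_s: 4.82
eef_pos: [0.5986, -0.0128, 0.154]
ee_rot: [-0.0, -0.048, 0.999, 0.0]
contact_force: [-0.4, 0.8, 0.4]
finger_gap: 0.0853
```

>>> play_rows:
  rows:
    - [60,0,0,0,0]
    - [50,0,0,0,0]
    - [45,0,0,0,0]
    - [40,0,0,0,0]
    - [30,0,0,0,0]
    - [0,0,0,0,0]
    - [0,0,0,0,0]
    - [0,0,0,0,0]
    - [0,0,0,0,0]
    - [0,0,0,0,0]
    - [0,0,0,0,0]
  squeeze: 30

```text
time_s: 5.73
eef_pos: [0.5993, -0.0128, 0.1551]
ee_rot: [0.001, -0.048, 0.999, -0.0]
contact_force: [-0.2, 0.6, 5.4]
finger_gap: 0.0354
```

```bash
python3 - <<'E'
from rig import robot
import cv2
s=robot.get_state();print(s['time_s'],s['qpos'],s['eef_pos'],s['contact_force'],s['moment'],s['finger_gap'])
d=robot.snapshot("wrist");cv2.imwrite("pics/w2.png",d["color"][...,::-1])
E
```

```text
5.7333 [ 0.58338511  0.49014161 -0.79320978  1.7607152   0.39599468  1.05656695
  1.31656262] [ 0.59932819 -0.01281761  0.15514898] [-0.18108598  0.56128074  5.39649723] [-0.08488783  0.19151049  0.01310112] 0.03540953230342325
```

View pics/w2.png

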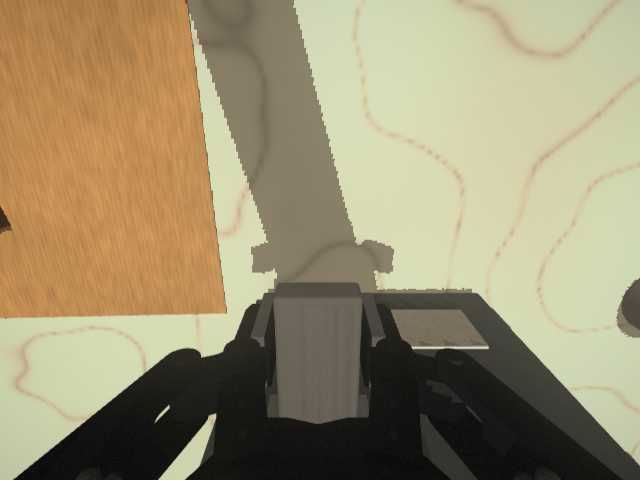

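The blade is pinched squarely, with a 35.4 mm gap. The pads press it down by about 5 N. I'll start the lift.

>>> play_rows:
  rows:
    - [0,0,0,-0.001,0]
    - [0,0,0,-0.001,0]
    - [0,0,0,0,0]
    - [0,0,0,0,0]

```text
time_s: 6.12
eef_pos: [0.5987, -0.0126, 0.1555]
ee_rot: [0.0, -0.048, 0.999, 0.0]
contact_force: [3.1, 0.8, -3.7]
finger_gap: 0.035
```

>>> play_rows:
  rows:
    - [0,0,0,-0.001,0]
    - [0,0,0,-0.001,0]
    - [0,0,0,0,0]

```text
time_s: 6.37
eef_pos: [0.5982, -0.0125, 0.1574]
ee_rot: [-0.001, -0.047, 0.999, 0.001]
contact_force: [4.0, 2.6, -7.7]
finger_gap: 0.035
```

>>> play_rows:
  rows:
    - [0,0,0,-0.001,0]
    - [0,0,0,-0.001,0]
    - [0,0,0,0,0]

```text
time_s: 6.62
eef_pos: [0.5976, -0.0123, 0.1597]
ee_rot: [-0.001, -0.048, 0.999, 0.0]
contact_force: [2.6, 3.4, -7.8]
finger_gap: 0.0352
```

>>> play_rows:
  rows:
    - [0,0.001,0,0,0]
    - [0,0.001,0,0,0]
    - [0,0.001,0,0,0]
    - [0,0,0,0,0]

```text
time_s: 6.95
eef_pos: [0.5964, -0.0117, 0.1607]
ee_rot: [0.001, -0.048, 0.999, 0.001]
contact_force: [4.2, 4.1, -7.1]
finger_gap: 0.035
```

>>> play_rows:
  rows:
    - [0,0,0.0012,0,0]
    - [0,0,0,0,0]
    - [0,0,0,0,0]

```text
time_s: 7.2
eef_pos: [0.5962, -0.0116, 0.1607]
ee_rot: [0.001, -0.047, 0.999, 0.0]
contact_force: [4.7, 2.1, -6.4]
finger_gap: 0.0354
```

>>> play_rows:
  rows:
    - [0,0.0009,0.0005,0,0]
    - [0,0,0,0,0]
    - [0,0,0,0,0]

```text
time_s: 7.45
eef_pos: [0.5956, -0.0114, 0.1608]
ee_rot: [0.001, -0.047, 0.999, 0.0]
contact_force: [4.6, 3.1, -7.1]
finger_gap: 0.0357
```

>>> play_rows:
  rows:
    - [0,0.0009,0.0005,0,0]
    - [0,0,0,0,0]
    - [0,0,0,0,0]

```text
time_s: 7.7
eef_pos: [0.5952, -0.0113, 0.1609]
ee_rot: [0.002, -0.046, 0.999, 0.0]
contact_force: [6.1, 3.0, -8.4]
finger_gap: 0.0355
```

>>> play_rows:
  rows:
    - [0,-0.0001,0,-0.001,0]
    - [0,-0.0001,0,-0.001,0]
    - [0,0,0,0,0]

```text
time_s: 7.95
eef_pos: [0.5954, -0.0113, 0.1626]
ee_rot: [0.002, -0.047, 0.999, 0.0]
contact_force: [6.6, 2.7, -9.2]
finger_gap: 0.0355
```

>>> play_rows:
  rows:
    - [0,-0.0001,0,-0.001,0]
    - [0,-0.0001,0,-0.001,0]
    - [0,0,0,0,0]

```text
time_s: 8.2
eef_pos: [0.5957, -0.0113, 0.1645]
ee_rot: [0.002, -0.048, 0.999, 0.0]
contact_force: [7.0, 1.7, -9.3]
finger_gap: 0.0356
```

>>> play_rows:
  rows:
    - [0,0.0009,0.0005,0,0]
    - [0,0,0,0,0]
    - [0,0,0,0,0]

```text
time_s: 8.45
eef_pos: [0.5956, -0.0113, 0.1647]
ee_rot: [0.003, -0.047, 0.999, -0.0]
contact_force: [8.8, 1.7, -10.5]
finger_gap: 0.0353
```

>>> play_rows:
  rows:
    - [0,-0.0003,0,-0.001,0]
    - [0,-0.0003,0,-0.001,0]
    - [0,0,0,0,0]

```text
time_s: 8.7
eef_pos: [0.5959, -0.0114, 0.1665]
ee_rot: [0.002, -0.047, 0.999, -0.0]
contact_force: [7.6, 2.8, -10.5]
finger_gap: 0.035
```

>>> play_rows:
  rows:
    - [0,-0.0002,0,-0.001,0]
    - [0,-0.0002,0,-0.001,0]
    - [0,0,0,0,0]

```text
time_s: 8.95
eef_pos: [0.5961, -0.0115, 0.1684]
ee_rot: [0.002, -0.047, 0.999, -0.0]
contact_force: [7.8, 0.8, -11.3]
finger_gap: 0.035
```

>>> play_rows:
  rows:
    - [0,-0.0003,0,-0.001,0]
    - [0,-0.0002,0,-0.001,0]
    - [0,0,0,0,0]

```text
time_s: 9.2
eef_pos: [0.5965, -0.0116, 0.1703]
ee_rot: [0.002, -0.047, 0.999, -0.0]
contact_force: [7.7, 0.6, -10.2]
finger_gap: 0.0353
```

>>> play_rows:
  rows:
    - [0,-0.0003,0,-0.001,0]
    - [0,-0.0003,0,-0.001,0]
    - [0,0,0,0,0]

```text
time_s: 9.45
eef_pos: [0.5968, -0.0117, 0.1721]
ee_rot: [0.002, -0.047, 0.999, -0.0]
contact_force: [7.4, 1.6, -12.1]
finger_gap: 0.0353
```

>>> play_rows:
  rows:
    - [0,-0.0003,0,-0.001,0]
    - [0,-0.0003,0,-0.001,0]
    - [0,0,0,0,0]

```text
time_s: 9.7
eef_pos: [0.5972, -0.0117, 0.1738]
ee_rot: [0.002, -0.048, 0.999, -0.0]
contact_force: [6.9, 1.9, -12.4]
finger_gap: 0.0352
```

>>> play_rows:
  rows:
    - [0,-0.0003,0,-0.001,0]
    - [0,-0.0003,0,-0.001,0]
    - [0,0,0,0,0]

```text
time_s: 9.95
eef_pos: [0.5975, -0.0118, 0.1756]
ee_rot: [0.001, -0.048, 0.999, -0.0]
contact_force: [7.6, -0.8, -11.6]
finger_gap: 0.0351
```

>>> play_rows:
  rows:
    - [0,-0.0003,0,-0.001,0]
    - [0,-0.0003,0,-0.001,0]
    - [0,0,0,0,0]

```text
time_s: 10.2
eef_pos: [0.598, -0.0118, 0.1774]
ee_rot: [0.001, -0.048, 0.999, -0.001]
contact_force: [7.6, 1.3, -13.5]
finger_gap: 0.0354
```

>>> play_rows:
  rows:
    - [0,-0.0004,0,-0.001,0]
    - [0,-0.0003,0,-0.001,0]
    - [0,0,0,0,0]

```text
time_s: 10.45
eef_pos: [0.5984, -0.0119, 0.1793]
ee_rot: [0.001, -0.047, 0.999, -0.001]
contact_force: [8.1, 1.4, -12.0]
finger_gap: 0.0355
```

>>> play_rows:
  rows:
    - [0,-0.0004,0,-0.001,0]
    - [0,-0.0004,0,-0.001,0]
    - [0,0,0,0,0]

```text
time_s: 10.7
eef_pos: [0.5989, -0.0119, 0.1811]
ee_rot: [0.0, -0.048, 0.999, -0.001]
contact_force: [6.3, 0.8, -12.5]
finger_gap: 0.0354
```

>>> play_rows:
  rows:
    - [0,-0.0004,0,-0.001,0]
    - [0,-0.0004,0,-0.001,0]
    - [0,0,0,0,0]

```text
time_s: 10.95
eef_pos: [0.5994, -0.0119, 0.1828]
ee_rot: [0.0, -0.048, 0.999, -0.001]
contact_force: [7.3, 2.0, -13.8]
finger_gap: 0.0354
```

>>> play_rows:
  rows:
    - [0,-0.0005,0,-0.001,0]
    - [0,-0.0004,0,-0.001,0]
    - [0,0,0,0,0]

```text
time_s: 11.2
eef_pos: [0.6, -0.0119, 0.1846]
ee_rot: [-0.0, -0.048, 0.999, -0.001]
contact_force: [6.6, 1.2, -13.7]
finger_gap: 0.035
```

>>> play_rows:
  rows:
    - [0,-0.0005,0,-0.001,0]
    - [0,-0.0004,0,-0.001,0]
    - [0,0,0,0,0]

```text
time_s: 11.45
eef_pos: [0.6006, -0.0119, 0.1864]
ee_rot: [-0.001, -0.048, 0.999, -0.001]
contact_force: [6.8, 0.3, -12.8]
finger_gap: 0.0352
```

>>> play_rows:
  rows:
    - [0,-0.0005,0,-0.001,0]
    - [0,-0.0005,0,-0.001,0]
    - [0,0,0,0,0]

```text
time_s: 11.7
eef_pos: [0.6013, -0.0119, 0.1882]
ee_rot: [-0.001, -0.048, 0.999, -0.001]
contact_force: [5.3, 1.0, -13.5]
finger_gap: 0.0356
```

>>> play_rows:
  rows:
    - [0,-0.0005,0,-0.001,0]
    - [0,-0.0005,0,-0.001,0]
    - [0,0,0,0,0]

```text
time_s: 11.95
eef_pos: [0.6019, -0.0119, 0.1899]
ee_rot: [-0.002, -0.048, 0.999, -0.001]
contact_force: [6.6, 1.5, -13.8]
finger_gap: 0.035
```

>>> play_rows:
  rows:
    - [0,-0.0005,0,-0.001,0]
    - [0,-0.0005,0,-0.001,0]
    - [0,0,0,0,0]

```text
time_s: 12.2
eef_pos: [0.6027, -0.0118, 0.1917]
ee_rot: [-0.002, -0.048, 0.999, -0.001]
contact_force: [5.5, 1.1, -14.7]
finger_gap: 0.0353
```

>>> play_rows:
  rows:
    - [0,-0.0006,0,-0.001,0]
    - [0,-0.0005,0,-0.001,0]
    - [0,0,0,0,0]

```text
time_s: 12.45
eef_pos: [0.6038, -0.0117, 0.1945]
ee_rot: [-0.002, -0.047, 0.999, -0.001]
contact_force: [3.5, 0.1, -14.3]
finger_gap: 0.0354
```

Z jumped a little more than commanded and the pull force fell. I'll test with a gentle pull.

>>> play_rows:
  rows:
    - [0,0.001,0.0005,0,0]
    - [0,0,0,0,0]
    - [0,0,0,0,0]

```text
time_s: 12.7
eef_pos: [0.604, -0.0116, 0.1951]
ee_rot: [-0.0, -0.047, 0.999, -0.001]
contact_force: [5.1, -1.1, -16.4]
finger_gap: 0.0351
```

>>> play_rows:
  rows:
    - [0,0.001,0.0005,0,0]
    - [0,0,0,0,0]
    - [0,0,0,0,0]

```text
time_s: 12.95
eef_pos: [0.6039, -0.0116, 0.1952]
ee_rot: [0.001, -0.047, 0.999, -0.001]
contact_force: [7.6, -2.5, -17.2]
finger_gap: 0.0352
```

```bash
python3 - <<'E'
from rig import robot
import cv2,numpy as np
s=robot.get_state();print(s['time_s'],s['eef_pos'],s['contact_force'],s['moment'])
d=robot.snapshot("wrist")["color"][...,::-1];e=robot.snapshot("scene")["color"][...,::-1]
a=cv2.resize(d[240:480,150:470],(400,300));b=cv2.resize(e[170:290,270:430],(400,300),interpolation=cv2.INTER_CUBIC)
cv2.imwrite("pics/c3.png",np.hstack([a,b]))
E
```

```text
12.95 [ 0.6039195  -0.01155221  0.19521958] [  7.58754773  -2.54057349 -17.21340604] [-0.38508573 -1.25961482 -0.05038257]
```

View pics/c3.png

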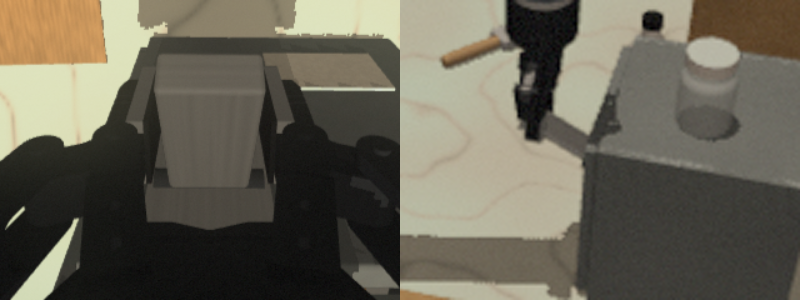

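The picture shows the blade well gripped and tilted about 35°, with the door still held. I'll ease the pull and lift on in 1 mm steps.

>>> play_rows:
  rows:
    - [0,-0.0016,-0.0004,-0.001,0]
    - [0,0,0,0,0]
    - [0,0,0,0,0]

```text
time_s: 13.3
eef_pos: [0.6046, -0.0115, 0.1963]
ee_rot: [-0.001, -0.047, 0.999, -0.001]
contact_force: [5.7, -2.4, -14.8]
finger_gap: 0.0351
```

>>> play_rows:
  rows:
    - [0,-0.0006,0,-0.001,0]
    - [0,0,0,0,0]
    - [0,0,0,0,0]

```text
time_s: 13.55
eef_pos: [0.6049, -0.0115, 0.1972]
ee_rot: [-0.001, -0.047, 0.999, -0.001]
contact_force: [5.2, -2.6, -15.1]
finger_gap: 0.035
```

>>> play_rows:
  rows:
    - [0,-0.0006,0,-0.001,0]
    - [0,0,0,0,0]
    - [0,0,0,0,0]

```text
time_s: 13.8
eef_pos: [0.6054, -0.0115, 0.1981]
ee_rot: [-0.001, -0.047, 0.999, -0.001]
contact_force: [4.3, -1.3, -15.7]
finger_gap: 0.0351
```

>>> play_rows:
  rows:
    - [0,-0.0006,0,-0.001,0]
    - [0,0,0,0,0]
    - [0,0,0,0,0]

```text
time_s: 14.05
eef_pos: [0.6058, -0.0115, 0.199]
ee_rot: [-0.001, -0.047, 0.999, -0.001]
contact_force: [4.5, -1.8, -14.9]
finger_gap: 0.0355
```

>>> play_rows:
  rows:
    - [0,0.001,0.0005,0,0]
    - [0,0.0005,0.0003,0,0]
    - [0,0,0,0,0]
    - [0,0,0,0,0]

```text
time_s: 14.38
eef_pos: [0.6056, -0.0113, 0.1991]
ee_rot: [0.001, -0.047, 0.999, -0.002]
contact_force: [8.3, -3.3, -16.6]
finger_gap: 0.0352
```

Allowing for the pads sliding a few mm along the blade, the lift is only about 0.63 rad, so it may still be latched. I'll continue in small steps.

>>> play_rows:
  rows:
    - [0,-0.0013,-0.0008,-0.001,0]
    - [0,0,0,0,0]
    - [0,0,0,0,0]

```text
time_s: 14.63
eef_pos: [0.6061, -0.0114, 0.2]
ee_rot: [-0.0, -0.047, 0.999, -0.001]
contact_force: [5.7, -1.7, -16.3]
finger_gap: 0.035
```

>>> play_rows:
  rows:
    - [0,-0.0007,0,-0.001,0]
    - [0,0,0,0,0]
    - [0,0,0,0,0]

```text
time_s: 14.88
eef_pos: [0.6066, -0.0113, 0.2009]
ee_rot: [-0.001, -0.047, 0.999, -0.001]
contact_force: [5.5, -1.7, -15.9]
finger_gap: 0.0352
```

>>> play_rows:
  rows:
    - [0,-0.0007,0,-0.001,0]
    - [0,0,0,0,0]
    - [0,0,0,0,0]

```text
time_s: 15.13
eef_pos: [0.607, -0.0113, 0.2017]
ee_rot: [-0.001, -0.047, 0.999, -0.001]
contact_force: [5.5, -1.9, -15.9]
finger_gap: 0.0351
```

>>> play_rows:
  rows:
    - [0,0.001,0.0005,0,0]
    - [0,0.0005,0.0,0,0]
    - [0,0,0,0,0]
    - [0,0,0,0,0]

```text
time_s: 15.47
eef_pos: [0.6068, -0.0112, 0.2018]
ee_rot: [0.001, -0.047, 0.999, -0.001]
contact_force: [8.1, -2.3, -17.8]
finger_gap: 0.035
```

```bash
python3 - <<'E'
from rig import robot
import cv2,numpy as np
d=robot.snapshot("wrist");c=d["color"][...,::-1]
cv2.imwrite("pics/w4.png",cv2.resize(c[270:440,210:410],(800,680),interpolation=cv2.INTER_CUBIC)[:600])
print({k:d[k] for k in d if k!="color"})
E
```

```text
{'fx': 341.6887865815613, 'fy': 341.6887865815613, 'cx': 317.5454042323947, 'cy': 239.19087977769192, 'origin': array([ 0.52404458, -0.01922035,  0.34537765]), 'attitude': array([ 0.66404644, -0.11210474, -0.1204896 ,  0.7293539 ])}
```

View pics/w4.png

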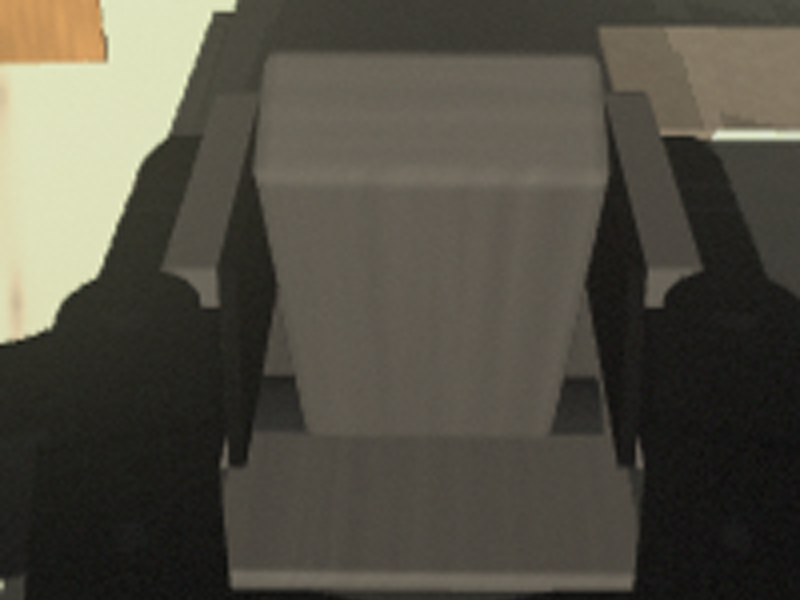

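```bash
python3 - <<'E'
from h import *
from scipy.optimize import least_squares
np.set_printoptions(precision=4,suppress=True)
W1=dict(f=341.6888,cx=317.5454,cy=239.1909,o=[0.50773942,-0.03525092,0.40415713],q=[ 0.66814293,-0.11118784,-0.12025631,0.72578283])
W4=dict(W1,o=[0.52404458,-0.01922035,0.34537765],q=[0.66404644,-0.11210474,-0.1204896,0.7293539])
def pts(th,ph,yaw,hx,hy,L):
    D=R.from_euler('z',yaw-ph)
    return [np.array([hx,hy,.175])+D.apply(np.array([-.006,-.15,0])+R.from_euler('y',th).apply(l)) for l in L]
top=[(-.086,-.018,.004),(-.086,.018,.004)];bot=[(-.086,-.018,-.012),(-.086,.018,-.012)];root=[(-.006,-.018,.004),(-.006,.018,.004)]
o1=[(313,238),(362,237),(315,336),(361,336)];o4=[(274,315.5),(361.75,315.5),(276.25,284.25),(360,284.25)]
def res(p):
    th,ph,yaw,hx,hy,a,b,c=p
    r=[]
    for C,P,O in((W1,pts(0,0,yaw,hx,hy,top+root),o1),(dict(W4,o=np.array(W4['o'])+[a,b,c]),pts(th,ph,yaw,hx,hy,top+bot),o4)):
        for q,o in zip(P,O): r+=list(np.array(proj(C,q))-o)
    return np.r_[r,(p[5:]/.0015),(ph-.03)/.03]
s=least_squares(res,[.65,.03,.095,.662,.1445,0,0,0],x_scale=[.1,.1,.1,.01,.01,.001,.001,.001]);print(s.x,s.fun)
J=s.jac;print(np.sqrt(np.diag(np.linalg.inv(J.T@J))))
print(pts(s.x[0],s.x[1],*s.x[2:5],[(-.07,0,0)]))
E
```

```text
[ 0.5532 -0.0012  0.1006  0.6586  0.1434 -0.0016 -0.0012 -0.0002] [-1.0166  0.1924  1.7724  0.3189 -0.6003  0.4357  0.1072 -0.2649 -0.1418
  1.2677  0.377   0.7665  0.5137 -0.9975 -0.9587 -1.5142 -1.0784 -0.7671
 -0.1479 -1.0394]
[0.0196 0.0089 0.0077 0.0012 0.0005 0.0013 0.0007 0.0014]
[array([ 0.6086, -0.0125,  0.2118])]
```

The fit puts the actual lift at about 0.55 ± 0.03 rad. The pads have crept about 8 mm up on the blade, so it is honestly still latched. I'll firm the grip and continue.

>>> play_rows:
  rows:
    - [0,-0.0005,0,0,0]
    - [0,0,0,0,0]
    - [0,0,0,0,0]
  squeeze: 50

```text
time_s: 15.77
eef_pos: [0.6068, -0.0112, 0.2019]
ee_rot: [-0.0, -0.047, 0.999, -0.001]
contact_force: [6.3, -1.9, -17.8]
finger_gap: 0.0348
```

>>> play_rows:
  rows:
    - [0,-0.0006,0,-0.001,0]
    - [0,0,0,0,0]
    - [0,0,0,0,0]

```text
time_s: 16.02
eef_pos: [0.607, -0.0112, 0.2024]
ee_rot: [-0.001, -0.047, 0.999, -0.001]
contact_force: [6.3, -2.5, -20.2]
finger_gap: 0.0346
```

>>> play_rows:
  rows:
    - [0,-0.0006,0,-0.001,0]
    - [0,0,0,0,0]
    - [0,0,0,0,0]

```text
time_s: 16.27
eef_pos: [0.6072, -0.0111, 0.2027]
ee_rot: [-0.001, -0.047, 0.999, -0.001]
contact_force: [6.7, -2.0, -20.8]
finger_gap: 0.0349
```

>>> play_rows:
  rows:
    - [0,-0.0007,0,-0.001,0]
    - [0,0,0,0,0]
    - [0,0,0,0,0]

```text
time_s: 16.52
eef_pos: [0.6065, -0.0105, 0.2041]
ee_rot: [-0.003, -0.047, 0.999, -0.001]
contact_force: [3.1, -2.8, -17.8]
finger_gap: 0.0341
```

>>> play_rows:
  rows:
    - [0,-0.0007,0,-0.001,0]
    - [0,0,0,0,0]
    - [0,0,0,0,0]

```text
time_s: 16.77
eef_pos: [0.6078, -0.0102, 0.2064]
ee_rot: [-0.002, -0.047, 0.999, -0.001]
contact_force: [1.0, -5.7, -17.8]
finger_gap: 0.0345
```

The tool moved outward against the command and the pull force dropped, so the pawl is clear. I'll pull gently.

>>> play_rows:
  rows:
    - [0,0.001,0.0005,0,0]
    - [0,0.001,0.0005,0,0]
    - [0,0.001,0.0005,0,0]
    - [0,0,0,0,0]

```text
time_s: 17.1
eef_pos: [0.6062, -0.0097, 0.2064]
ee_rot: [-0.0, -0.045, 0.999, -0.001]
contact_force: [5.2, -4.5, -21.4]
finger_gap: 0.0348
```

>>> play_rows:
  rows:
    - [0,0.001,0,0,0.4]
    - [0,0.001,0.0,0,0.4]
    - [0,0,0,0,0]
    - [0,0,0,0,0]

```text
time_s: 17.43
eef_pos: [0.6042, -0.0089, 0.2064]
ee_rot: [-0.0, -0.039, 0.999, -0.001]
contact_force: [3.9, -4.9, -20.8]
finger_gap: 0.0344
```

The door moves freely now. I'll swing it along the arc.

>>> play_rows:
  rows:
    - [0,0.003,0.0,0,1.5]
    - [0,0.0052,0.0015,0,2.3]
    - [0,0.0052,0.002,0,2.3]
    - [0,0.0052,0.0023,0,2.0]
    - [0,0,0,0,0]

```text
time_s: 17.85
eef_pos: [0.5846, 0.0005, 0.2072]
ee_rot: [-0.0, 0.03, 1.0, 0.001]
contact_force: [3.5, 0.0, -19.7]
finger_gap: 0.0346
```

>>> play_rows:
  rows:
    - [0,0.0065,0.0029,0,2.5]
    - [0,0.0065,0.0029,0,2.5]
    - [0,0.0065,0.0029,0,2.5]
    - [0,0.0065,0.0029,0,2.5]
    - [0,0.0065,0.0029,0,2.5]
    - [0,0.0065,0.0029,0,2.5]
    - [0,0.0065,0.0029,0,2.5]
    - [0,0.0065,0.0029,0,2.5]
    - [0,0,0,0,0]

```text
time_s: 18.6
eef_pos: [0.541, 0.0357, 0.2079]
ee_rot: [0.002, 0.203, 0.979, 0.003]
contact_force: [9.1, 0.1, -23.2]
finger_gap: 0.0346
```

```bash
python3 - <<'E'
from rig import robot
from h import *
s=robot.get_state();e=s['eef_pos'];print(s['qpos'],e,np.array(s['contact_force']).round(1),s['moment'].round(2))
r=e[:2]-np.array([.660,.1438]);m=rot(s['ee_rot']).as_matrix();print(np.hypot(*r),np.degrees(np.arctan2(r[1],r[0])),np.degrees(np.arctan2(m[1,0],m[0,0]))-180)
E
```

```text
[ 0.54420785  0.29313309 -0.78561014  1.85520981  0.23032662  1.08107685
  0.83468495] [0.54098427 0.03566374 0.2078903 ] [  9.1   0.1 -23.2] [ 0.06 -1.18 -0.99]
0.16080483442517515 -137.74209242897973 -23.37250562649072
```

>>> play_rows:
  rows:
    - [0,0.0055,0.0045,0,3.5]
    - [0,0.0064,0.003,0,2.5]
    - [0,0.0064,0.003,0,2.5]
    - [0,0.0064,0.003,0,2.5]
    - [0,0.0064,0.003,0,2.5]
    - [0,0.0064,0.003,0,2.5]
    - [0,0.0064,0.003,0,2.5]
    - [0,0.0064,0.003,0,2.5]
    - [0,0.0064,0.003,0,2.5]
    - [0,0,0,0,0]

```text
time_s: 19.43
eef_pos: [0.5092, 0.0913, 0.2084]
ee_rot: [0.001, 0.396, 0.918, 0.002]
contact_force: [3.6, -0.5, -16.9]
finger_gap: 0.0345
```

```bash
cat > st.py <<'E'
from rig import robot
from h import *
s=robot.get_state();e=s['eef_pos'];print(s['time_s'],s['qpos'],e,np.array(s['contact_force']).round(1),s['moment'].round(2))
r=e[:2]-np.array([.660,.1438]);m=rot(s['ee_rot']).as_matrix();a=np.arctan2(m[1,0],m[0,0])
print(np.hypot(*r),np.degrees(np.arctan2(r[1],r[0])),np.degrees(a),'tool-frame force',(m.T@s['contact_force']).round(1))
E
python3 st.py
```

```text
19.4333 [ 0.43364822  0.23319106 -0.76585374  1.90969815  0.18202441  1.06574106
  0.34967349] [0.50916478 0.09125927 0.20838966] [  3.6  -0.5 -16.9] [ 0.12 -0.48 -0.4 ]
0.159724112605188 -160.79513765612387 133.3395005626803 tool-frame force [-2.8  2.2 17. ]
```

>>> play_rows:
  rows:
    - [0,0.0064,0.0032,0,2.5]
    - [0,0.0064,0.003,0,2.5]
    - [0,0.0064,0.003,0,2.5]
    - [0,0.0064,0.003,0,2.5]
    - [0,0.0064,0.003,0,2.5]
    - [0,0.0064,0.003,0,2.5]
    - [0,0.0064,0.003,0,2.5]
    - [0,0.0064,0.003,0,2.5]
    - [0,0.0064,0.003,0,2.5]
    - [0,0.0064,0.003,0,2.5]
    - [0,0.0064,0.003,0,2.5]
    - [0,0.0064,0.003,0,2.5]
    - [0,0.0064,0.003,0,2.5]
    - [0,0.0064,0.003,0,2.5]
    - [0,0.0064,0.003,0,2.5]
    - [0,0,0,0,0]
    - [0,0,0,0,0]

```text
time_s: 20.85
eef_pos: [0.5085, 0.1945, 0.2085]
ee_rot: [-0.001, 0.669, 0.743, 0.002]
contact_force: [0.7, 2.7, -12.8]
finger_gap: 0.0347
```

```bash
python3 st.py
```

```text
20.85 [ 0.18282501  0.28277226 -0.71362426  1.84984053  0.20572666  1.08110476
 -0.50424747] [0.50848719 0.19449825 0.20845251] [  0.7   2.7 -12.8] [ 0.98 -0.22  0.33]
0.15976997056470033 161.49905575840273 95.94741867541724 tool-frame force [ 2.6  1.  12.9]
```

The door is at about 90°. I'll lower the paddle along its arc, then release it and go up.

>>> play_rows:
  rows:
    - [0,0.002,0,0.003,0]
    - [0,0.002,0,0.0035,0]
    - [0,0.0018,0,0.0035,0]
    - [0,0.0015,0,0.0035,0]
    - [0,0.0012,0,0.0035,0]
    - [0,0.001,0,0.0035,0]
    - [0,0.0008,0,0.0035,0]
    - [0,0.0006,0,0.0035,0]
    - [0,0.0004,0,0.0035,0]
    - [0,0.0002,0,0.0035,0]
    - [0,0,0,0.002,0]
    - [0,0,0,0,0]
    - [0,0,0,0,0]

```text
time_s: 21.93
eef_pos: [0.5058, 0.2079, 0.1741]
ee_rot: [-0.001, 0.67, 0.743, 0.001]
contact_force: [-7.4, 4.4, 2.4]
finger_gap: 0.0347
```

```bash
python3 st.py
```

```text
21.9333 [ 0.14452471  0.33226121 -0.70641166  1.87441047  0.24675098  1.02244572
 -0.56147404] [0.50581084 0.2078847  0.17411601] [-7.4  4.4  2.4] [0.65 1.55 0.3 ]
0.16697648733980447 157.43106188034338 95.89858225188819 tool-frame force [ 5.1 -6.9 -2.4]
```

>>> play_rows:
  rows:
    - [0,-0.001,-0.0015,0,0]
    - [0,0,0,0.001,0]
    - [40,0,0,0,0]
    - [45,0,0,0,0]
    - [50,0,0,0,0]
    - [60,0,0,0,0]
    - [75,0,0,0,0]
    - [100,0,0,0,0]
    - [100,0,0,0,0]
    - [100,0,0,0,0]
    - [100,0,0,0,0]
    - [100,0,0,0,0]

```text
time_s: 22.93
eef_pos: [0.506, 0.2017, 0.1697]
ee_rot: [-0.0, 0.672, 0.741, -0.0]
contact_force: [0.5, 0.2, -0.0]
finger_gap: 0.0856
```

```bash
python3 st.py; python3 - <<'E'
from rig import robot
import cv2
d=robot.snapshot("wrist");cv2.imwrite("pics/w5.png",d["color"][...,::-1])
E
```

```text
22.9333 [ 0.14813536  0.33332505 -0.70010183  1.88233266  0.25079994  1.01484438
 -0.56152263] [0.50596857 0.20168026 0.16968931] [ 0.5  0.2 -0. ] [-0.03  0.01 -0.03]
0.16454727711101394 159.4053289168625 95.5638936212754 tool-frame force [0.1 0.5 0. ]
```

View pics/w5.png

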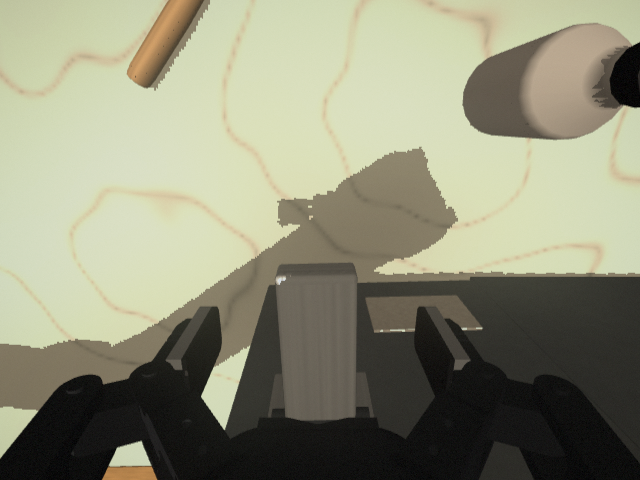

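The jaws are open and clear on both sides of the blade, which has dropped level at about (317, 340). The flask and brush are untouched. I'll go straight up and then move away.

>>> play_rows:
  rows:
    - [100,0,0,-0.01,0]
    - [100,0,0,-0.02,0]
    - [100,0,0,-0.025,0]
    - [100,0,0,-0.025,0]
    - [100,0,0,-0.025,0]
    - [100,0,0,-0.025,0]
    - [100,0,0,-0.02,0]
    - [100,0,-0.02,0,0]
    - [100,0,-0.02,0,0]
    - [100,0,-0.02,0,0]
    - [100,0,-0.02,0,0]
    - [100,0,0,0,0]
    - [100,0,0,0,0]
    - [100,0,0,0,0]

```text
time_s: 24.15
eef_pos: [0.427, 0.1941, 0.3205]
ee_rot: [0.001, 0.672, 0.741, 0.001]
contact_force: [-0.4, -0.3, 0.4]
finger_gap: 0.0856
```

```bash
python3 st.py; python3 - <<'E'
from rig import robot
import cv2,numpy as np
d=robot.snapshot("top")["color"][...,::-1];e=robot.snapshot("scene")["color"][...,::-1]
a=cv2.resize(d[100:370,130:490],(400,300));b=cv2.resize(e[140:410,160:520],(400,300))
a0=cv2.resize(cv2.imread("pics/top0.png")[100:370,130:490],(400,300));b0=cv2.resize(cv2.imread("pics/scene0.png")[140:410,160:520],(400,300))
cv2.imwrite("pics/end.png",np.vstack([np.hstack([a,b]),np.hstack([a0,b0])]))
E
```

```text
24.15 [ 0.25169997 -0.00781235 -0.75088908  1.87273688 -0.00467276  1.27292851
 -0.40057436] [0.42697072 0.19407508 0.32048968] [-0.4 -0.3  0.4] [-0.   -0.04  0.04]
0.23839091761250267 167.82528426618973 95.57121496416791 tool-frame force [-0.3 -0.4 -0.4]
```

View pics/end.png

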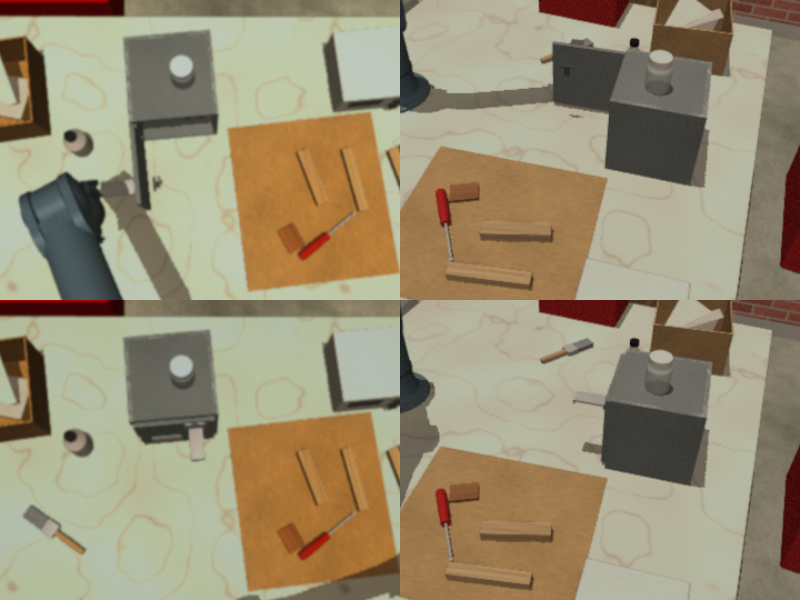

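The door stands at about 90° to the cabinet front, and the jar, bars, chip, driver and flask match the first pictures. The arm touches nothing, so I'm handing in.

```bash
python3 -c "
from rig import robot
print(robot.job_done())"
```

```text
the job is handed in; nothing more can be done
None
```

The cabinet door is open to about 90°, the paddle has dropped back to level, and I handed the job in at about 24 s.

- **Latch:** I lifted the paddle in 1–2 mm steps while holding a light pull of about 5–9 N. The door gave at a lift of roughly 0.6 rad. I felt no stop at the ledge. The largest force on the tool was about 23 N down, mostly the spring and pad friction.
- **Opening and release:** I kept the paddle lifted as I swung the door along its arc, then lowered it and opened the jaws. After that I rose straight up and moved away.
- **Last checks:** The tab's position around the hinge gave about 91°. In the last pictures the jar, flask, bars, chip and driver stand where they were. The force on the tool is about zero.
- **Disagreement:** The tool height gave a lift of about 0.67 rad while the door was still latched. A wrist picture gave about 0.55 rad, because the pads had crept about 8 mm up the blade. I then raised the grip from 30 to 50 N, which also raised the friction. Two or three pull tests before the latch freed reached about 8 N each, well under the 20 N limit.
- **Not fully checked:** The arm hid most of the brush in the last top view. The wrist view at release showed only its handle, and the arm did not touch it.

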